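# Clear a jammed gel cassette from the feeder

## Robot

A 7-joint arm with a two-finger parallel gripper is mounted at the origin on the work surface. World frame = base frame: x ahead of the robot, y to its left, z up, the work surface at z = 0. Lengths are in m, angles in rad, forces in N, time in s.
With the tool pointing down it reaches from about 0.4 to 0.9 m from the base axis. Payload 5.5 kg.
Tool frame: the origin (TCP) lies midway between the tips of the shut fingers; the grasp point (between the pads) lies 19 mm behind it (manip.grip_depth is the distance from the TCP to the grasp point, in m); z points along the fingers, y is the line along which they close (so a half turn about z gives the same grasp; the last joint's range is limited). The gripper opens to 92 mm and grips with 3 to 60 N. Pads are 19 mm wide; open, the fingers measure 130 mm over their backs; the gripper's body (75 mm by 190 mm) begins 47 mm behind the grasp point.
Start: joints at [1.562, 0.501, -0.427, 1.55, 0.221, 1.138, -0.21], TCP at [0.175, -0.626, 0.227] pointing down, gripper open.
Joint ranges: [-2.88, 2.88], [-0.31, 2.03], [-1.54, 1.56], [0.2, 2.42], [-1.41, 4.55], [0.19, 2.02], [-2.57, 2.57]. Speed limits (rad/s): [2.57, 2.57, 3.14, 3.14, 3.14, 3.14, 3.14].

## Interface

Orientations are given as a unit quaternion [x, y, z, w].
In Python, from bench import manip, effector, viewer gives the robot as it stands. Calls block until the motion is done:
- manip.move_pose(position, orientation): joint-space move of the TCP to a pose.
- manip.servo_line(position, ori=None, vel=0.15): straight line of the TCP; ori=None keeps the orientation; vel is the mean speed in m/s.
- manip.movej(angles): joint-space move.
- effector.open_jaws() and effector.close(f_grip=None): open the fingers fully, or close them until they stop; f_grip is the grip in N (None keeps the last).
- manip.sleep(seconds).
- manip.solve_ik(position, orientation): joint angles nearest the present ones, or None.
- viewer.get_image(name): name is "side" or "top"; returns the picture (400x640x3 uint8, red, green, blue); there is no depth.
- viewer.get_calibration(name): a dict with "vfov" (degrees; the focal length in pixels is half the picture's height over the tangent of half this angle, whatever the lens; pixels are square), "cx", "cy" (the principal point, pixels), "dist_coeffs" ([k1, k2, p1, p2, k3] as OpenCV has them; the pictures are not rectified), "eye" and "attitude" of the camera in the world. Camera axes: x right, y down, z forward; pixel columns grow to the right and rows downward; lengths in m; the calibration is good to about 2 mm. A picture is of the moment at which its call begins. get_calibration takes no time and is no camera call.
A pose or a line that the arm cannot do raises manip.PlanningError and nothing moves.
- manip.hand_in(): hands the job in; it is judged then, once.
Readings, each from a call of its own:
- manip.current_clock(): time.
- manip.current_q(): joint angles.
- manip.current_joint_velocities(): joint speeds.
- manip.current_tau(): joint torques, N m.
- manip.current_tool_pos(): TCP position.
- manip.current_tcp_rot(): TCP orientation.
- manip.current_force(): force on the tool from outside, world axes, zero at the start.
- manip.current_wrist_torque(): the same for the moment, N m.
- manip.current_finger_gap(): finger opening in m.
- manip.current_gripper_force(): force on a finger pad.
Only numpy, scipy, OpenCV 4.12 (cv2) and the standard library are available. Lean on these libraries where they do the work, as an engineer would, in place of code of your own. Each camera call takes 0.05 s, during which the arm holds its last target. There are 200 camera calls.

## Task

A gel cassette is jammed under the rails at the low end of the feed chute. Push it back up the chute until it is clear of the rails, lift it out and hang it by its slot on the hook, marked face outward (away from the stand's upright), and then throw the run lever fully over to restart the feeder. Leave the other things on the bench where they stand.

Things in the scene. Friction and masses are not known exactly. Their poses are not given: they have to be found in the camera images.
- cassette: the jammed gel cassette: white plastic plate 125 x 62 x 12 mm, about 0.13 kg, in the chute marked face up, slot end uphill. Origin: centre of its back (under) face; +x along its length to the end with the hanging slot, y across, +z out of the marked (graduated) face at z = 12 mm. Friction keeps it where it is left on the slope
- cassette_foot (a point): middle of the back-face edge of the cassette's plain (lower) end, x = -62.5 mm, z = 0 in its frame
- slot_centre (a point): centre of the cassette's slot, at x = +37.5 mm, mid-thickness. The slot is a rectangular through-hole 34 mm (x) by 30 mm (y); the bar closing it at the end is 8 mm wide
- feeder: fixed feed chute on a grey base 220 x 100 mm. Origin on the bench under its middle; +x (level) is the way the chute climbs, at 20 degrees, y across. Lower part, up to rail_end: side walls 64 mm apart with rails turned in over the cassette's edges (14 to 17 mm above the floor; 48 mm gap between the rails)
- chute_stop (a point): point on the chute floor's centre line, 55 mm above the bench, where the jammed cassette's lower end rests on two corner stops 44 mm apart; the cassette's end can be pushed between them. Floor and rails begin 12 mm below it. A spring jaw in the wall, 10 to 34 mm above it, pinches the cassette's edge with about 6 N until it has passed
- rail_end (a point): point on the floor's centre line where walls and rails end, 118 mm up the slope from chute_stop. From here the floor goes on at the same slope as a bare strip 40 mm wide and 117 mm long, so that the cassette's long edges overhang it and can be gripped
- hook_stand: fixed steel stand with one hook of 8 mm round bar. Origin on the bench under the hook's tip; the hook points to -x, its upright (18 mm, 302 mm tall) stands at x = +95 mm. The bar is level, its centre 250 mm above the bench, from the upright to x = +10 mm, then turns up to the tip at x = 0
- hook_tip (a point): centre of the rounded end of the hook, 260 mm above the bench
- hook_root (a point): on the hook bar's centre line, 80 mm behind the tip, 250 mm above the bench
- run_lever_base: fixed grey block 70 x 50 x 25 mm carrying the run lever. Origin centre of its underside; the lever swings towards its +x. The pivot is 22 mm above the bench
- run_lever (a joint): run lever angle: 0 = off, leaning 0.5 rad to the block's -x (towards the robot); 1.0 = run, leaning 0.5 rad to +x, against its stop. A light push (about 1 N) moves it and it stays where left
- run_lever_tip (a point): centre of the lever's 26 mm black ball, 80 mm from the pivot (92 mm above the bench at 0 and 1.0, 102 mm half way)
- spare: spare cassette without a slot, 90 x 70 x 12 mm, lying flat on the bench: a bystander. Origin centre of its underside
- bottle: amber bottle, 150 mm tall, 64 mm across: a bystander. Origin centre of its underside
- tub: clear open plastic tub, 110 mm tall, 130 mm across: a bystander. Origin centre of its underside
- tube_rack: blue tube rack, 100 x 200 x 62 mm: a bystander. Origin centre of its underside
- tip_box: grey box of pipette tips, 85 x 122 x 62 mm: a bystander. Origin centre of its underside
- jar: white plastic jar, 80 mm tall, 60 mm across: a bystander. Origin centre of its underside
Mind the look-alikes: they are no part of the job. Leave any blue or yellow look-alike of the cassette alone.

How it is judged:
By the outcome, as a careful person would: the job done as asked, in the order asked, and still so for the second after the job is handed in, with the robot touching nothing.
It also fails if it takes over 64 s, if anything falls off the work surface, if the arm or the gripper's body presses on something with over 40 N, if the wrist force passes 120 N, or if a joint passes its speed limit or range.

## Working session

There is one attempt and no reset: what is moved stays moved. The work goes in short steps, each a Python script; the robot and the scene stay as the last script left them, time stands still between calls to the robot, and variables do not carry over. Pictures are saved under pics/ and viewed, at most 10 in all, crops included, and the job is handed in when it is done.

```bash
ls; mkdir -p pics; python3 - <<'E'
from bench import manip, effector, viewer
import cv2
for n in("side","top"):
    im=viewer.get_image(n); cv2.imwrite(f"pics/{n}0.png",im[:,:,::-1]); c=viewer.get_calibration(n); print(n,c)
print(manip.current_clock(),manip.current_tcp_rot())
E
```

```text
pics
side {'vfov': 56.651343424815195, 'cx': 314.779905264819, 'cy': 196.2518419993131, 'dist_coeffs': array([-0.05975387,  0.        ,  0.        ,  0.        ,  0.        ]), 'eye': array([-0.15850919,  0.69770774,  0.85000326]), 'attitude': array([-0.32164   ,  0.82940359, -0.42108479,  0.17698867])}
top {'vfov': 53.97903207665423, 'cx': 327.39264392138506, 'cy': 196.65471225024618, 'dist_coeffs': array([-0.03377072,  0.        ,  0.        ,  0.        ,  0.        ]), 'eye': array([ 0.40918152, -0.00685226,  1.38174577]), 'attitude': array([ 0.71354406, -0.69982801,  0.0196802 , -0.0266141 ])}
0.1 [ 9.90776482e-01  1.35503557e-01 -8.28492816e-05 -8.61028576e-04]
```

View pics/side0.png

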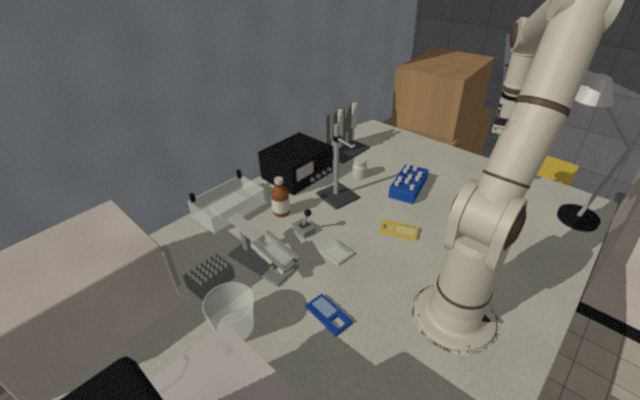

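View pics/top0.png

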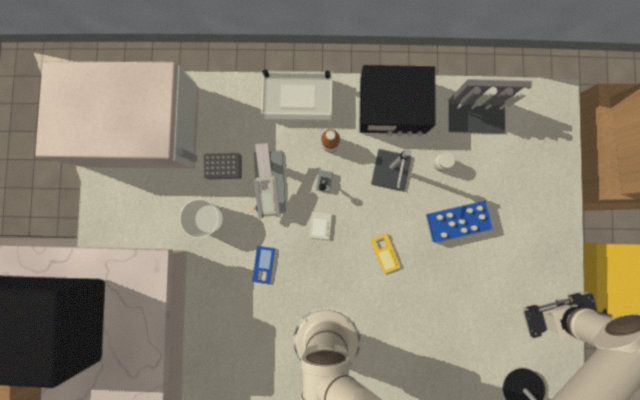

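Top view: up is +x and left is +y. The feeder is near (268,185), the lever at (323,181), the hook stand at (395,170), and the bystanders are around them. Next I'll take enlarged crops.

```bash
cat > h.py <<'E'
from bench import manip, effector, viewer
import numpy as np, cv2
from scipy.spatial.transform import Rotation as R
from scipy.optimize import least_squares
def cam(n):
    c=viewer.get_calibration(n); f=200/np.tan(np.radians(c['vfov'])/2)
    K=np.array([[f,0,c['cx']],[0,f,c['cy']],[0,0,1]])
    return K,np.array(c['dist_coeffs']),np.array(c['eye']),R.from_quat(c['attitude']).as_matrix()
def proj(n,P):
    K,d,e,A=cam(n); Pc=(np.atleast_2d(P)-e)@A
    return cv2.projectPoints(Pc,np.zeros(3),np.zeros(3),K,d)[0][:,0]
def ray(n,px):
    K,d,e,A=cam(n); u=cv2.undistortPoints(np.array([[px]],float),K,d)[0,0]
    return e,A@np.array([u[0],u[1],1])
def atz(n,px,z):
    e,r=ray(n,px); return e+r*(z-e[2])/r[2]
def tri(pt,ps):
    A=[];b=[]
    for n,p in(("top",pt),("side",ps)):
        e,r=ray(n,p); r=r/np.linalg.norm(r); M=np.eye(3)-np.outer(r,r); A.append(M);b.append(M@e)
    return np.linalg.lstsq(np.vstack(A),np.hstack(b),rcond=None)[0]
def crop(n,x0,y0,w,h,s,fn,pts=[]):
    im=viewer.get_image(n)[y0:y0+h,x0:x0+w,::-1]; im=cv2.resize(im,None,fx=s,fy=s,interpolation=cv2.INTER_CUBIC)
    for i in range(0,w,10):
        cv2.line(im,(i*s,0),(i*s,4),(0,0,255),1)
        if i%20==0: cv2.putText(im,str(x0+i),(i*s,14),0,.35,(0,0,255),1)
    for i in range(0,h,10):
        cv2.line(im,(0,i*s),(4,i*s),(0,0,255),1)
        if i%20==0: cv2.putText(im,str(y0+i),(5,i*s+4),0,.35,(0,0,255),1)
    for p in pts: cv2.circle(im,tuple(int(round(v)) for v in (np.array(p)-[x0,y0]+.5)*s),2,(0,255,0),-1)
    cv2.imwrite("pics/"+fn,im)
E
python3 - <<'E'
from h import *
crop("top",245,130,175,100,4,"t1.png"); crop("side",225,120,130,165,4,"s1.png")
im=cv2.imread("pics/s1.png");print(im.shape)
cv2.imwrite("pics/s1b.png",im[:600])
E
python3 - <<'E'
import cv2
a=cv2.imread("pics/s1.png")
cv2.imwrite("pics/s1b.png",cv2.resize(a,(520,600)) if False else a[60:660])
E
```

```text
(660, 520, 3)
```

View pics/t1.png

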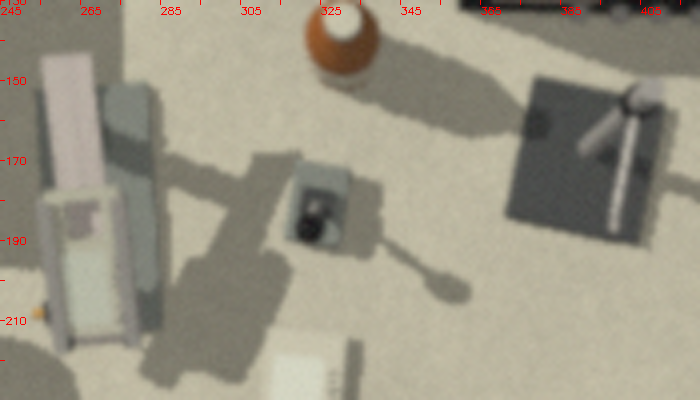

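View pics/s1b.png

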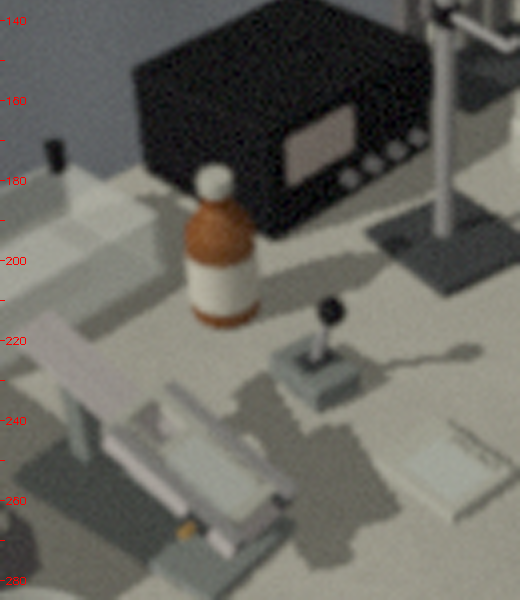

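Top crop:
- Chute strip's top edge is at (255.5–268, 143.5), and the rails run from about y 177 to y 217 with their centre at about (269.5,217).
- Lever ball is at (322.5,185.5).
- Hook tip is at about (398,188), with its root end near (403,157).

Side crop:
- Chute top corners are at (230.5,218) and (238,213).
- Ball is at (307.5,212.5).

```bash
python3 - <<'E'
from h import *
np.set_printoptions(precision=4,suppress=True)
a=atz("top",(261.8,143.6),.1354); b=atz("top",(269.5,216.9),.067); c=atz("top",(265.7,177),.111)
print(a,b,c, a-b, np.arctan2(*(a-b)[[1,0]]))
print("strip top corners",tri((255.5,143.7),(230.5,218.2)),tri((268,143.3),(238,213)))
print("ball",tri((322.5,185.5),(307.5,212.5)),atz("top",(322.5,185.5),.092))
print("block corners z.025",[atz("top",(245+x/4,130+y/4),.025) for x,y in((287,240),(347,250),(300,162),(352,168))])
print("hook",tri((398.2,187.5),(352.8,146)),atz("top",(398.2,187.5),.26),"root",atz("top",(402.7,158),.25))
print("plate",[atz("top",(245+x/4,130+y/4),.0) for x,y in((505,217),(645,247),(535,75),(672,108))])
print("feeder base",[atz("top",(245+x/4,130+y/4),.01) for x,y in((152,85),(160,330),(38,87))])
print("spare",[atz("top",(245+x/4,130+y/4),.012) for x,y in((270,330),(350,338))])
q=manip.current_q()
E
```

```text
[0.6579 0.2207 0.1354] [0.4236 0.1995 0.067 ] [0.5528 0.2089 0.111 ] [0.2343 0.0211 0.0684] 0.08999335513228579
strip top corners [0.655  0.2385 0.1341] [0.6604 0.2017 0.1294]
ball [0.5294 0.023  0.0943] [0.5302 0.0235 0.092 ]
block corners z.025 [array([0.5204, 0.0447, 0.025 ]), array([ 0.5127, -0.0075,  0.025 ]), array([0.5887, 0.0348, 0.025 ]), array([ 0.5843, -0.0105,  0.025 ])]
hook [ 0.5155 -0.1961  0.2571] [ 0.5128 -0.1975  0.26  ] root [ 0.6    -0.2117  0.25  ]
plate [array([ 0.5465, -0.1464,  0.    ]), array([ 0.5223, -0.2702,  0.    ]), array([ 0.6737, -0.1716,  0.    ]), array([ 0.6465, -0.2935,  0.    ])]
feeder base [array([0.6568, 0.1675, 0.01  ]), array([0.4407, 0.1546, 0.01  ]), array([0.6533, 0.2686, 0.01  ])]
spare [array([0.4425, 0.0583, 0.012 ]), array([ 0.4369, -0.0116,  0.012 ])]
```

```bash
cat >> h.py <<'E'
yf=.078; ey=np.array([-np.sin(yf),np.cos(yf),0]); ex=np.array([np.cos(yf),np.sin(yf),0]); t=np.radians(20)
u=np.cos(t)*ex+np.array([0,0,np.sin(t)]); n=np.cross(u,ey)
stop=np.array([.4385,.2025,.055])
def ch(s,h,y=0): return stop+s*u+h*n+y*ey
def Q(y,z): return R.from_matrix(np.c_[np.cross(y,z),y,z]).as_quat()
yh=-.185; hx=np.array([np.cos(yh),np.sin(yh),0]); hy=np.array([-np.sin(yh),np.cos(yh),0]); tip=np.array([.513,-.197,.26])
def hang(d,zs,g=-.02): # cassette mid-plane d behind tip, slot centre height zs -> TCP
    return np.array([*(tip+hx*d)[:2],zs])+np.array([0,0,g-.0375])+hx*.019
yl=-.145; lx=np.array([np.cos(yl),np.sin(yl),0]); ly=np.array([-np.sin(yl),np.cos(yl),0]); ball=np.array([.530,.0235,.092])
E
python3 - <<'E'
from h import *
np.set_printoptions(precision=2,suppress=True)
print("t",manip.current_clock())
def t(nm,p,q): print(nm,manip.solve_ik(p,q))
for sg in(1,-1):
    for s,h in((-.045,.08),(-.045,.006),(.105,.006)): t(f"push{sg}",ch(s,h),Q(sg*u,-n))
    for h in(.1,-.013): t(f"grip{sg}",ch(.166,h),Q(sg*ey,-n))
    # cassette y at hang: cx up, cz=-hx -> cy=cz x cx
    cy=np.cross(-hx,[0,0,1.])
    for d in(-.06,.04): t(f"hang{sg}",hang(d,.255),Q(sg*cy,hx))
    t(f"lev{sg}",ball-lx*.06+[0,0,-.01],Q(sg*lx,np.array([0,0,-1.])))
    t(f"levy{sg}",ball-lx*.06+[0,0,-.01],Q(sg*ly,np.array([0,0,-1.])))
E
```

```text
t 0.2
push1 None
push1 None
push1 [ 0.37  0.63 -1.08  2.12  1.24  0.75 -1.44]
grip1 [ 0.53  0.55 -1.29  1.99  0.97  0.9   0.41]
grip1 [ 0.47  0.92 -1.3   1.98  1.4   1.03  0.18]
hang1 None
hang1 None
lev1 [ 0.71  0.61 -1.04  2.09  0.72  0.85 -0.9 ]
levy1 [ 0.63  0.55 -0.92  2.09  0.62  0.8   0.75]
push-1 None
push-1 None
push-1 [ 0.49  0.82 -1.3   2.12  1.38  0.96  1.64]
grip-1 [-0.31  0.23 -0.21  2.01  0.33  0.61 -2.24]
grip-1 [-0.47  0.44  0.02  2.01  0.33  0.38 -2.24]
hang-1 None
hang-1 None
lev-1 [ 0.86  0.82 -1.3   2.08  0.96  1.04  2.05]
levy-1 [ 0.58  0.52 -0.85  2.09  0.56  0.78 -2.34]
```

```bash
python3 - <<'E'
from h import *
Z=np.array([0,0,1.]); cy=np.cross(-hx,Z)
ok=lambda p,q: manip.solve_ik(p,q) is not None
for sg in(1,-1):
    for g in(-.02,-.04):
      for d in(-.04,.03):
        r=[]
        for ph in range(0,96,10):
            a=np.radians(ph); z=np.cos(a)*hx-np.sin(a)*Z
            p=np.array([*(tip+hx*d)[:2],.255+g-.0375])+.019*z
            if ok(p,Q(sg*cy,z)): r.append(ph)
        print("hang",sg,g,d,r)
    # tool z at chute: angle from vertical, forward positive
    for s in(-.06,-.045,0,.105):
        r=[]
        for ph in range(-50,41,10):
            a=np.radians(ph); z=np.sin(a)*ex-np.cos(a)*Z; y=np.cross(z,ey)
            if ok(ch(s,.006),Q(sg*y,z)): r.append(ph)
        r2=[]
        for ph in range(-50,41,10):
            a=np.radians(ph); z=np.sin(a)*ex-np.cos(a)*Z
            if ok(ch(s,.006),Q(sg*ey,z)): r2.append(ph)
        print("push",sg,s,r,"yacross",r2)
    for s in(.14,.166):
        r=[]
        for ph in range(-60,41,10):
            a=np.radians(ph); z=np.sin(a)*ex-np.cos(a)*Z
            if all(ok(ch(s,.006)+z*.019-z*dd,Q(sg*ey,z)) for dd in(0,.1)): r.append(ph)
        print("grip",sg,s,r)
E
```

```text
hang 1 -0.02 -0.04 [60, 70, 80, 90]
hang 1 -0.02 0.03 [50, 60, 70, 80, 90]
hang 1 -0.04 -0.04 [60, 70, 80, 90]
hang 1 -0.04 0.03 [50, 60, 70, 80, 90]
push 1 -0.06 [-50, -40, -30, -20, -10, 0, 10] yacross [-50, -40, -30, -20, -10, 0, 10]
push 1 -0.045 [-50, -40, -30, -20, -10, 0, 10] yacross [-50, -40, -30, -20, -10, 0, 10]
push 1 0 [-50, -40, -30, -20, -10, 0, 10, 20] yacross [-50, -40, -30, -20, -10, 0, 10, 20]
push 1 0.105 [-50, -40, -30, -20, -10, 0, 10, 20, 30, 40] yacross [-50, -40, -30, -20, -10, 0, 10, 20, 30, 40]
grip 1 0.14 [-40, -30, -20, -10, 0, 10, 20, 30, 40]
grip 1 0.166 [-40, -30, -20, -10, 0, 10, 20, 30, 40]
hang -1 -0.02 -0.04 [60, 70, 80, 90]
hang -1 -0.02 0.03 [50, 60, 70, 80, 90]
hang -1 -0.04 -0.04 [60, 70, 80, 90]
hang -1 -0.04 0.03 [50, 60, 70, 80, 90]
push -1 -0.06 [-50, -40, -30, -20, -10, 0, 10] yacross [-50, -40, -30, -20, -10, 0, 10]
push -1 -0.045 [-50, -40, -30, -20, -10, 0, 10] yacross [-50, -40, -30, -20, -10, 0, 10]
push -1 0 [-50, -40, -30, -20, -10, 0, 10, 20] yacross [-50, -40, -30, -20, -10, 0, 10, 20]
push -1 0.105 [-50, -40, -30, -20, -10, 0, 10, 20, 30, 40] yacross [-50, -40, -30, -20, -10, 0, 10, 20, 30, 40]
grip -1 0.14 [-40, -30, -20, -10, 0, 10, 20, 30, 40]
grip -1 0.166 [-40, -30, -20, -10, 0, 10, 20, 30]
```

Horizontal-tool hanging isn't reachable in the present wrist branch. With joint 5 flipped by about π it should be. I'll fit a kinematic model to `solve_ik` samples, which costs no robot time, and look for that branch.

```bash
cat > kin.py <<'E'
from h import *
LO=np.array([-2.88,-.31,-1.54,.2,-1.41,.19,-2.57]);HI=np.array([2.88,2.03,1.56,2.42,4.55,2.02,2.57])
AX=np.array([[0,0,1],[0,1,0]]*3+[[0,0,1]],float)
def fk(p,q):
    # p: 7x(offset3, axis tweak 3) + tool offset 3 + tool rotvec 3
    M=np.eye(3);x=np.zeros(3)
    for i in range(7):
        x=x+M@p[6*i:6*i+3]; M=M@R.from_rotvec(p[6*i+3:6*i+6]).as_matrix()@R.from_rotvec(AX[i]*q[i]).as_matrix()
    return x+M@p[42:45], M@R.from_rotvec(p[45:48]).as_matrix()
def load(): return np.load("kin.npy")
def ik(p,pos,quat,seed,w=.02):
    T=R.from_quat(quat).as_matrix()
    def f(q):
        x,M=fk(p,q); return np.r_[(x-pos)*10,R.from_matrix(T.T@M).as_rotvec()*3,w*(q-seed)*.05]
    r=least_squares(f,np.clip(seed,LO+.01,HI-.01),bounds=(LO+.02,HI-.02))
    x,M=fk(p,r.x); return r.x,np.linalg.norm(x-pos),R.from_matrix(T.T@M).magnitude()
E
python3 - <<'E'
from kin import *
rng=np.random.default_rng(0); D=[(manip.current_q(),np.array(manip.current_tool_pos()),R.from_quat(manip.current_tcp_rot()).as_matrix())]
while len(D)<70:
    a=rng.uniform(-1.6,1.6); r=rng.uniform(.4,.8); pos=np.array([r*np.cos(a),r*np.sin(a),rng.uniform(.1,.6)])
    ro=R.from_euler('xyz',[np.pi+rng.uniform(-.8,.8),rng.uniform(-.8,.8),rng.uniform(-2,2)])
    q=manip.solve_ik(pos,ro.as_quat())
    if q is not None: D.append((np.array(q),pos,ro.as_matrix()))
def res(p,D=D):
    o=[]
    for q,x,M in D:
        a,b=fk(p,q); o+=[*(a-x)*3,*R.from_matrix(M.T@b).as_rotvec()]
    return np.r_[o,1e-4*p]
best=None
for off in(0,.05):
    p0=np.zeros(48)
    for i,l in enumerate([.2,.13,.2,.2,.2,.2,.1]): p0[6*i+2]=l
    p0[44]=.2
    r=least_squares(res,p0,max_nfev=40); print(r.cost,np.abs(r.fun[:-48]).max())
    if best is None or r.cost<best.cost: best=r
    if r.cost<1e-2: break
np.save("kin.npy",best.x); p=best.x
np.set_printoptions(precision=2,suppress=True)
Z=np.array([0,0,1.]); cy=np.cross(-hx,Z)
for sg in(1,-1):
  for d,zs in((-.06,.255),(.03,.255),(.03,.236)):
    c=[]
    for k in range(25):
        s=np.array([rng.uniform(-1.5,1),.7,rng.uniform(-1.2,1.2),2,rng.uniform(2,4),1,rng.uniform(-2,2)])
        q,e,o=ik(p,hang(d,zs),Q(sg*cy,hx),s)
        if e<2e-3 and o<.02: c.append(q)
    print(sg,d,zs,len(c)); [print("  ",x) for x in c[:4]]
E
```

```text
122.28133529835803 2.88250747166017
122.28133529835803 2.88250747166017
1 -0.06 0.255 0
1 0.03 0.255 0
1 0.03 0.236 0
-1 -0.06 0.255 0
-1 0.03 0.255 0
-1 0.03 0.236 0
```

```bash
sed -i 's/^AX=.*/&\nimport os\nif os.path.exists("ax.npy"): AX=np.load("ax.npy")/' kin.py; cat > fit.py <<'E'
from kin import *
import itertools, kin
rng=np.random.default_rng(0); D=[(manip.current_q(),np.array(manip.current_tool_pos()),R.from_quat(manip.current_tcp_rot()).as_matrix())]
while len(D)<70:
    a=rng.uniform(-1.6,1.6); r=rng.uniform(.4,.8); pos=np.array([r*np.cos(a),r*np.sin(a),rng.uniform(.1,.6)])
    ro=R.from_euler('xyz',[np.pi+rng.uniform(-.8,.8),rng.uniform(-.8,.8),rng.uniform(-2,2)])
    q=manip.solve_ik(pos,ro.as_quat())
    if q is not None: D.append((np.array(q),pos,ro.as_matrix()))
Qs=np.array([d[0] for d in D]);Ms=R.from_matrix([d[2] for d in D])
A0=np.array([[0,0,1],[0,1,0]]*3+[[0,0,1]],float); c=[]
for sg in itertools.product([1,-1],repeat=7):
    A=A0*np.array(sg)[:,None]; M=R.identity(len(D))
    for i in range(7): M=M*R.from_rotvec(A[i]*Qs[:,i:i+1])
    # best constant base yaw and tool rot: M = B^T Ms T^T, try base yaws
    for b in range(12):
        E=(R.from_euler('z',b*np.pi/6)*M).inv()*Ms; T=E.mean(); c.append(((T.inv()*E).magnitude().mean(),sg,b,T.as_rotvec()))
c.sort(key=lambda v:v[0]); [print(x) for x in c[:4]]
_,sg,b,T=c[0]; AX=A0*np.array(sg)[:,None]; kin.AX=AX
p0=np.zeros(48); p0[5]=b*np.pi/6; p0[45:]=T
for i,l in enumerate([.2,.13,.2,.2,.2,.2,.1]): p0[6*i+2]=l
p0[44]=.2
def res(p):
    o=[]
    for q,x,M in D:
        a,bb=fk(p,q); o+=[*(a-x)*3,*R.from_matrix(M.T@bb).as_rotvec()]
    return np.r_[o,1e-4*(p-p0)]
r=least_squares(res,p0,max_nfev=60); print(r.cost,np.abs(r.fun[:-48]).max())
np.save("kin.npy",r.x); np.save("ax.npy",AX); np.set_printoptions(precision=3,suppress=True); print(r.x.reshape(-1,6))
E
python3 fit.py
```

```text
(np.float64(1.0916691143488924e-11), (-1, -1, -1, -1, -1, -1, -1), 6, array([ 2.41549991e-12,  1.19861960e-13, -1.57079633e+00]))
(np.float64(1.0916711758128275e-11), (-1, 1, -1, 1, -1, 1, -1), 0, array([-1.19861593e-13,  2.41548978e-12,  1.57079633e+00]))
(np.float64(0.27197221556217865), (-1, -1, -1, -1, -1, -1, -1), 5, array([-0.03950407, -0.02544965, -2.007899  ]))
(np.float64(0.2719722155621791), (-1, 1, -1, 1, -1, 1, -1), 11, array([ 0.02257291, -0.03503868,  1.13323797]))
5.214133331203494e-11 1.3647150076678827e-10
[[ 0.     0.     0.208  0.     0.     3.142]
 [-0.     0.007  0.138  0.    -0.     0.   ]
 [ 0.     0.007  0.253 -0.     0.     0.   ]
 [ 0.     0.006  0.253  0.     0.    -0.   ]
 [-0.     0.006  0.235 -0.    -0.    -0.   ]
 [-0.     0.     0.235  0.     0.     0.   ]
 [-0.     0.     0.132 -0.    -0.     0.   ]
 [-0.    -0.     0.232  0.     0.    -1.571]]
```

```bash
cat > s.py <<'E'
from kin import *
p=load(); rng=np.random.default_rng(1)
np.set_printoptions(precision=2,suppress=True)
Z=np.array([0,0,1.]); cy=np.cross(-hx,Z)
def sols(pos,quat,N=20):
    c=[]
    for k in range(N):
        s=np.array([rng.uniform(-1.5,1.5),.7,rng.uniform(-1.3,1.3),2,rng.uniform(1.5,4.2),.8,rng.uniform(-2,2)])
        q,e,o=ik(p,pos,quat,s)
        if e<2e-3 and o<.01 and q[4]>1.2 and not any(np.abs(q-x).max()<.3 for x in c): c.append(q)
    return c
for sg in(1,-1):
  for ph in(0,20):
    a=np.radians(ph); zh=np.cos(a)*hx-np.sin(a)*Z   # tool tilt rel. to -cz is ph (down)
    for d,zs in((-.06,.258),(.03,.258),(.03,.236)):
        pos=np.array([*(tip+hx*d)[:2],zs-.0575])+.019*zh
        c=sols(pos,Q(sg*cy,zh)); print("hang",sg,ph,d,zs,len(c)); [print("   ",x) for x in c[:4]]
    zg=np.cos(a)*-n-np.sin(a)*u
    for b in(.1,0):
        c=sols(ch(.166,.006)+zg*(.019-b),Q(sg*ey,zg)); print("grip",sg,ph,b,len(c)); [print("   ",x) for x in c[:4]]
E
time python3 s.py
```

```text
hang 1 0 -0.06 0.258 0
hang 1 0 0.03 0.258 0
hang 1 0 0.03 0.236 0
grip 1 0 0.1 1
    [ 0.59  0.82 -1.52  1.99  1.23  1.14  0.25]
grip 1 0 0 2
    [ 0.53  1.16 -1.52  1.98  1.56  1.29  0.16]
    [ 0.4   0.78 -1.15  1.98  1.28  0.87  0.22]
hang 1 20 -0.06 0.258 0
hang 1 20 0.03 0.258 0
hang 1 20 0.03 0.236 0
grip 1 20 0.1 0
grip 1 20 0 1
    [ 0.45  1.22 -1.5   1.69  1.22  1.47  0.44]
hang -1 0 -0.06 0.258 0
hang -1 0 0.03 0.258 0
hang -1 0 0.03 0.236 0
grip -1 0 0.1 0
grip -1 0 0 0
hang -1 20 -0.06 0.258 0
hang -1 20 0.03 0.258 0
hang -1 20 0.03 0.236 0
grip -1 20 0.1 0
grip -1 20 0 0
real	0m55.689s
user	0m56.088s
sys	0m0.108s
```

```bash
cat >> h.py <<'E'
Zv=np.array([0,0,1.])
def pq(ph):  # push: closing axis along chute, tool ph deg forward of down
    a=np.radians(ph); z=np.sin(a)*ex-np.cos(a)*Zv; return Q(np.cross(z,ey),z)
def gz(ph):  # grip at chute: ph = angle of tool from -n towards downhill
    a=np.radians(ph); return -np.cos(a)*n-np.sin(a)*u
def hz(th):
    a=np.radians(th); return np.cos(a)*hx-np.sin(a)*Zv
E
python3 - <<'E'
from h import *
np.set_printoptions(precision=3,suppress=True)
ok=lambda p,q: manip.solve_ik(p,q) is not None
for sg in(1,-1):
    for ph in(40,45,50,55,60):
        z=gz(ph); g=.038; G=ch(.1845+g,.006)+.019*z
        print(sg,ph,"grip",[ok(G+b,Q(sg*ey,z)) for b in(0*z,-.04*z,Zv*.05,Zv*.2)])
    for th in(45,50,55,60):
        z=hz(th); print(sg,th,"hang",[ok(np.array([*(tip+hx*d)[:2],zs+.0005])+.019*z,Q(sg*hy,z)) for d,zs in((-.06,.258),(-.06,.3),(.025,.258),(.025,.234))])
effector.close(20)
manip.move_pose([.35,-.25,.5],pq(0)); print(manip.current_clock())
manip.move_pose(ch(-.06,.1),pq(8)); print(manip.current_clock(),manip.current_q(),manip.current_force(),manip.current_finger_gap())
manip.servo_line(ch(-.06,.006),vel=.12)
print(manip.current_clock(),manip.current_tool_pos()-ch(-.06,.006),manip.current_force())
crop("side",225,185,130,100,6,"s2.png")
crop("top",235,140,75,100,6,"t2.png")
a=cv2.imread("pics/s2.png")[:,:450];b=cv2.imread("pics/t2.png")[:,:350]
cv2.imwrite("pics/p2.png",np.hstack([a,b]))
E
```

```text
1 40 grip [True, True, True, True]
1 45 grip [True, True, True, True]
1 50 grip [True, True, True, True]
1 55 grip [True, True, True, False]
1 60 grip [True, True, True, False]
1 45 hang [False, False, False, True]
1 50 hang [False, True, False, True]
1 55 hang [True, True, True, True]
1 60 hang [True, True, True, True]
-1 40 grip [True, True, True, True]
-1 45 grip [True, True, True, True]
-1 50 grip [True, True, True, True]
-1 55 grip [True, True, True, False]
-1 60 grip [True, True, True, False]
-1 45 hang [False, False, True, True]
-1 50 hang [False, True, True, True]
-1 55 hang [True, True, True, True]
-1 60 hang [True, True, True, True]
3.45
5.5333 [-0.031  0.14  -0.645  2.325  0.286  0.606 -0.818] [-0.135 -0.047 -0.107] 0.00037899288138195427
6.4667 [0. 0. 0.] [-0.364  0.629 -0.098]
```

View pics/p2.png

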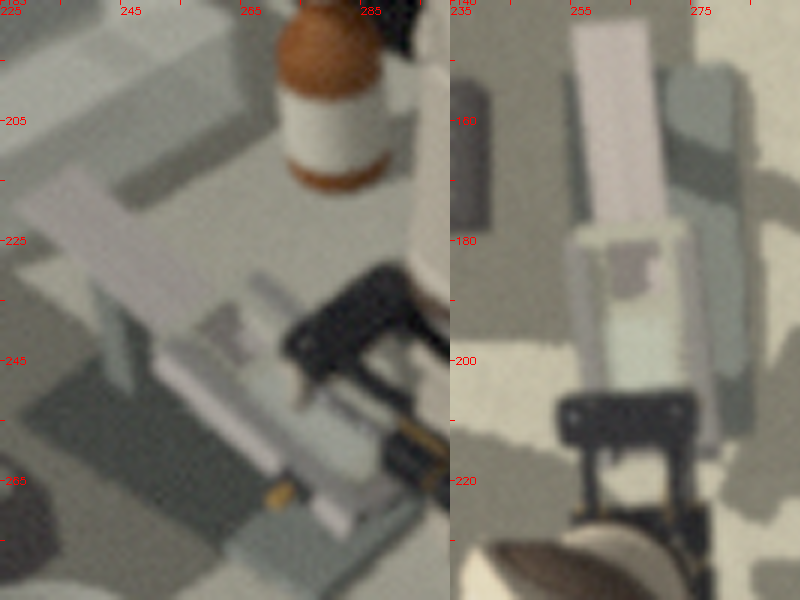

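The fingers sit below the chute's low end, lined up with its centre (top px x≈265 at body height), and nothing is touching. I'll push in short steps and watch the force.

```bash
python3 - <<'E'
from h import *
np.set_printoptions(precision=2,suppress=True)
for s in(-.045,-.035,-.028,-.022,-.016,-.010,0,.02,.05,.075,.095,.1035):
    manip.servo_line(ch(s,.006),vel=.05); f=manip.current_force(); print(s,round(manip.current_clock(),2),f,"along",round(f@u,2))
    if np.linalg.norm(f)>35: break
crop("side",215,175,130,100,6,"s3.png"); crop("top",235,120,75,100,6,"t3.png")
cv2.imwrite("pics/p3.png",np.hstack([cv2.imread("pics/s3.png")[:,:450],cv2.imread("pics/t3.png")[:,:350]]))
E
```

```text
-0.045 7.02 [ 0.42 -0.19 -0.07] along 0.35
-0.035 7.37 [-0.15  0.09 -0.35] along -0.26
-0.028 7.66 [0.62 0.46 0.6 ] along 0.82
-0.022 7.92 [-0.79  0.61  0.08] along -0.67
-0.016 8.19 [-0.4  -0.61 -0.09] along -0.45
-0.01 8.46 [-5.32 -0.11  3.19] along -3.9
0 8.81 [-10.39   0.98   3.06] along -8.62
0.02 9.36 [-12.15   0.71   2.79] along -10.38
0.05 10.11 [-3.88  1.78  2.44] along -2.67
0.075 10.76 [-4.69  2.31  3.53] along -3.01
0.095 11.31 [-3.22  3.51  2.62] along -1.87
0.1035 11.62 [-3.88  2.46  4.08] along -2.06
```

View pics/p3.png

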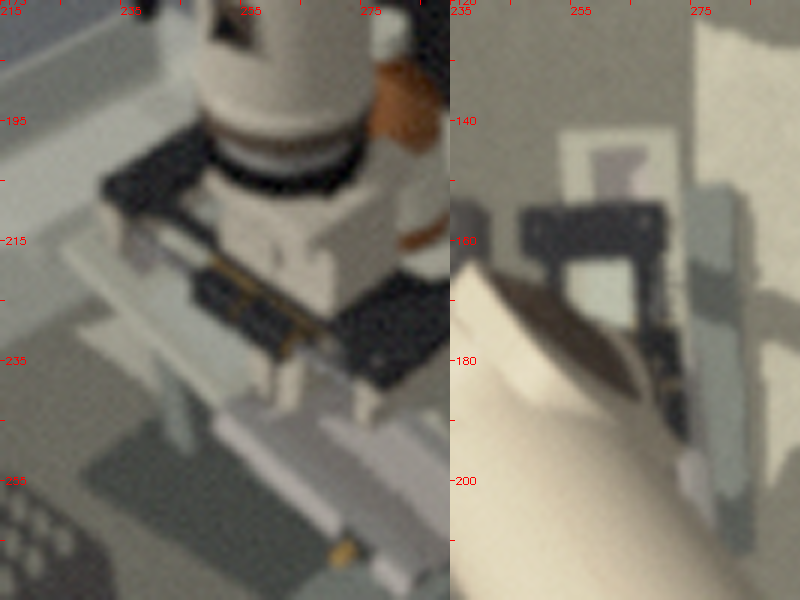

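The top view shows the cassette's upper end out on the strip (edge at y≈141.5). Contact came at s≈−0.013, so it needs about 6 mm more. I'll finish the push, retreat clear and look before gripping.

```bash
python3 - <<'E'
from h import *
np.set_printoptions(precision=2,suppress=True)
manip.servo_line(ch(.1105,.006),vel=.05); print(manip.current_force())
manip.servo_line(ch(.1005,.007),vel=.1)
manip.servo_line(ch(.098,.09),vel=.15)
effector.open_jaws()
z=gz(50); G=ch(.2225,.006)+.019*z
manip.move_pose([.56,-.02,.42],Q(ey,gz(35))); print(manip.current_clock(),manip.current_q())
# cassette model corners for overlay: foot at s=.1225
P=[ch(.1225+a,.012,b) for a in(0,.125) for b in(-.031,.031)]+[ch(.118,.017,b) for b in(-.024,.024)]
crop("side",215,175,130,100,6,"s4.png",proj("side",P)); crop("top",235,120,75,100,6,"t4.png",proj("top",P))
cv2.imwrite("pics/p4.png",np.hstack([cv2.imread("pics/s4.png")[:,:450],cv2.imread("pics/t4.png")[:,:350]]))
E
```

```text
[-5.48  0.64  4.49]
16.1917 [ 0.56  0.52 -0.94  1.27  0.35  1.8   1.33]
```

View pics/p4.png

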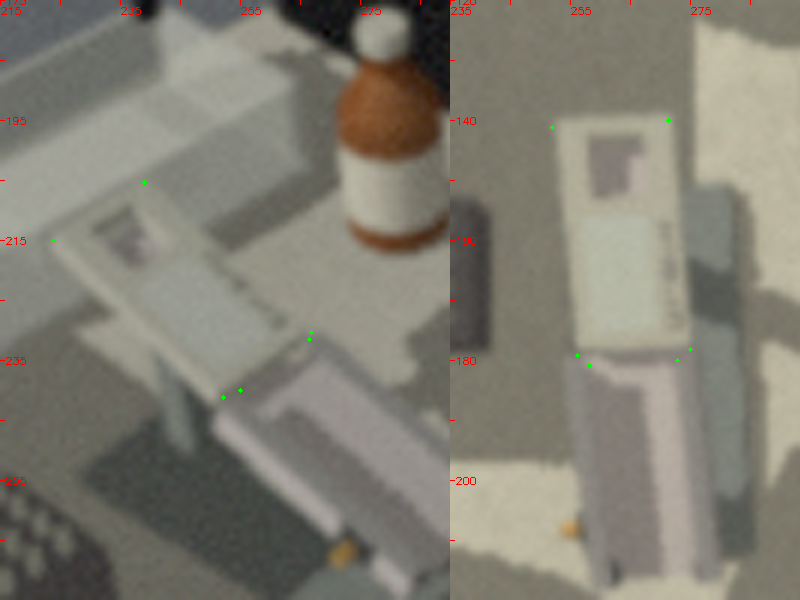

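The cassette lies on the bare strip, clear of the rails. It is yawed slightly from my model: top-view corners are at (252.6,139.6), (271.3,139), (256.7,177.8) and (275,178). I'll fit its pose from both views and grip it.

```bash
cat > fitc.py <<'E'
from h import *
np.set_printoptions(precision=4,suppress=True)
T=[(252.6,139.6),(271.3,139),(256.7,177.8),(275,178)]      # TL TR BL BR
S=[(223.3,215),(239.6,205.3),(251.5,241),(265.8,230.5)]
def fr(v):
    Rm=R.from_euler('ZY',[v[2],-t]).as_matrix(); return Rm,np.array([v[0],v[1],v[3]])
L=np.array([[.0625,.031,.012],[.0625,-.031,.012],[-.0625,.031,.012],[-.0625,-.031,.012]])
def f(v):
    M,o=fr(v); P=L@M.T+o
    return np.r_[(proj("top",P)-T).ravel(),(proj("side",P)-S).ravel(),(v[3]-ch(.185,0)[2])*300]
c0=ch(.185,0); r=least_squares(f,[c0[0],c0[1],.06,c0[2]]); print(r.x,c0,r.fun.round(1))
np.save("cas.npy",r.x)
E
python3 fitc.py
```

```text
[0.6137 0.2146 0.0624 0.1154] [0.6118 0.216  0.1183] [-0.2  0.5  0.4  0.2 -0.7  0.4 -0.1 -0.7  0.4 -0.4 -0.6 -0.3 -0.2 -0.
  0.4 -0.3 -0.9]
```

```bash
cat >> h.py <<'E'
import os
PH,TH,G=50,57,.038
def hp(d,zs,th=TH):
    a=np.radians(th-PH); cx=np.cos(a)*Zv+np.sin(a)*hx
    return np.array([*(tip+hx*d)[:2],zs])+cx*(G-.0375)+.019*hz(th)
if os.path.exists("cas.npy"):
    v=np.load("cas.npy"); CM=R.from_euler('ZY',[v[2],-t]).as_matrix(); CO=np.array([v[0],v[1],.117])
    a=np.radians(PH); cgz=CM@[-np.sin(a),0,-np.cos(a)]; GP=CO+CM@[G,0,.006]+.019*cgz; GQ=Q(CM[:,1],cgz)
E
python3 - <<'E'
from h import *
np.set_printoptions(precision=3,suppress=True)
manip.move_pose(GP+.09*Zv,GQ); print(manip.current_clock(),manip.current_q())
manip.servo_line(GP,vel=.12); print(manip.current_force())
effector.close(40); print(manip.current_finger_gap(),manip.current_gripper_force(),manip.current_force())
manip.servo_line(GP+.03*Zv,vel=.08); print("lift",manip.current_finger_gap(),manip.current_force(),manip.current_clock())
manip.servo_line(GP+.2*Zv,vel=.2); print(manip.current_clock(),manip.current_finger_gap(),manip.current_force())
for nm,p,th in(("app hi",hp(-.06,.33),TH),("app",hp(-.06,.257),TH),("in",hp(.028,.257),TH),("down",hp(.028,.234),TH)): print(nm,manip.solve_ik(p,Q(hy,hz(th))))
crop("side",190,100,180,130,4,"p5.png")
E
```

```text
17.5333 [ 0.04   1.033 -0.841  0.928  0.431  1.863  1.003]
[0.159 0.745 0.56 ]
0.06160769167090552 39.980050504091196 [-0.127  0.697  1.969]
lift 0.061476253229687985 [ 0.379  0.025 -0.898] 19.55
21.0083 0.06218521391540781 [ 0.308  0.626 -1.379]
app hi [ 0.552 -0.211 -0.109  2.27  -0.315  0.54   2.051]
app [ 0.479 -0.102 -0.051  2.372 -0.423  0.337  2.175]
in [ 0.928  0.094 -0.579  2.191 -0.156  0.307  1.887]
down [ 0.979  0.145 -0.644  2.213 -0.046  0.245  1.792]
```

View pics/p5.png

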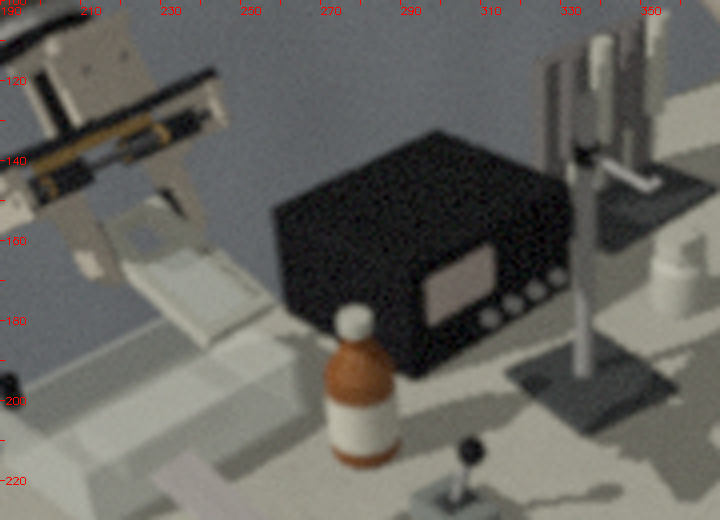

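The cassette is held as planned (gap 62 mm), and the hook is clear with its tip at about (353,146). Now I'll carry it to a waypoint beside the hook and then in front of the tip.

```bash
python3 - <<'E'
from h import *
import kin
np.set_printoptions(precision=3,suppress=True)
q=Q(hy,hz(TH)); W=hp(-.07,.34)+.15*hy
q1=manip.solve_ik(W,q); p=kin.load(); q0=manip.current_q()
for s in np.linspace(0,1,6): print(kin.fk(p,q0+s*(np.array(q1)-q0))[0])
manip.move_pose(W,q); print(manip.current_clock(),manip.current_q())
manip.servo_line(hp(-.055,.258),vel=.2); print(manip.current_clock(),manip.current_q(),manip.current_finger_gap(),manip.current_force())
# predicted slot corners in cassette for overlay
a=np.radians(TH-PH); cx=np.cos(a)*Zv+np.sin(a)*hx; cz=-np.cos(a)*hx+np.sin(a)*Zv
S=np.array([*(tip-hx*.055)[:2],.258]); P=[S+x*cx+y*hy+.006*cz for x in(-.017,.017) for y in(-.015,.015)]
crop("side",300,100,110,100,7,"s6.png",list(proj("side",P))+list(proj("side",tip))); crop("top",350,120,75,100,7,"t6.png",list(proj("top",tip)))
cv2.imwrite("pics/p6.png",np.hstack([cv2.imread("pics/s6.png")[:600,:500],cv2.imread("pics/t6.png")[:600,100:400]]))
E
```

```text
[0.638 0.216 0.319]
[0.628 0.191 0.341]
[0.608 0.153 0.35 ]
[0.578 0.1   0.348]
[0.537 0.035 0.339]
[ 0.482 -0.039  0.325]
22.3917 [ 0.44  -0.284 -0.424  2.28  -0.028  0.553  1.404]
23.4333 [ 0.341 -0.097  0.075  2.364 -0.371  0.333  2.122] 0.061452886684290685 [ 0.191  0.648 -1.178]
```

View pics/p6.png

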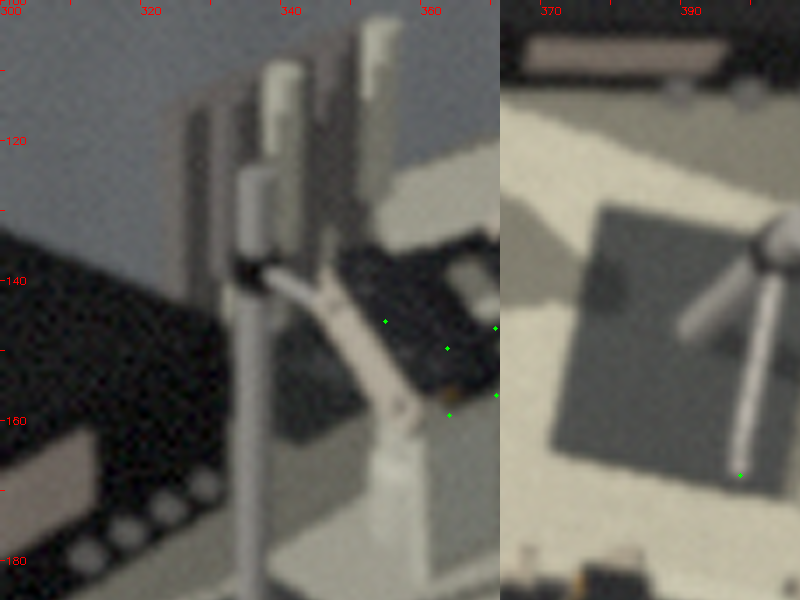

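The model's tip dot lands on the hook end in the top view (398.5,187.5). The cassette itself is hidden behind the finger. I'll insert in short steps and watch the force.

```bash
python3 - <<'E'
from h import *
np.set_printoptions(precision=2,suppress=True)
f0=manip.current_force()
for d in(-.03,-.015,-.005,.005,.015,.024,.03):
    manip.servo_line(hp(d,.258),vel=.06); f=manip.current_force()-f0; print(d,f,manip.current_clock())
    if np.linalg.norm(f)>6: print("CONTACT"); break
else:
    for zs in(.250,.245,.241,.239,.237,.235,.233,.231):
        manip.servo_line(hp(.03,zs),vel=.04); f=manip.current_force()-f0; print(zs,f,manip.current_clock())
        if f[2]>2.5: break
crop("side",300,100,110,100,7,"s7.png",proj("side",tip)); crop("top",350,120,75,100,7,"t7.png",proj("top",tip))
cv2.imwrite("pics/p7.png",np.hstack([cv2.imread("pics/s7.png")[:600,:500],cv2.imread("pics/t7.png")[:600,100:400]]))
E
```

```text
-0.03 [-1.16  0.22 -0.22] 24.1
-0.015 [-0.4   0.13  0.78] 24.5
-0.005 [-0.09  0.21  0.83] 24.8167
0.005 [0.15 0.8  0.28] 25.1333
0.015 [-0.48  0.68 -0.36] 25.45
0.024 [-0.27  0.47  0.1 ] 25.75
0.03 [-0.64  0.61  0.29] 26.0
0.25 [-1.39 -0.36  0.9 ] 26.35
0.245 [ 1.   -0.07  0.01] 26.625
0.241 [-0.52  0.51 -0.15] 26.875
0.239 [-0.19  0.46  0.76] 27.125
0.237 [-0.31  0.15  2.31] 27.375
0.235 [-2.45  0.88  7.88] 27.625
```

View pics/p7.png

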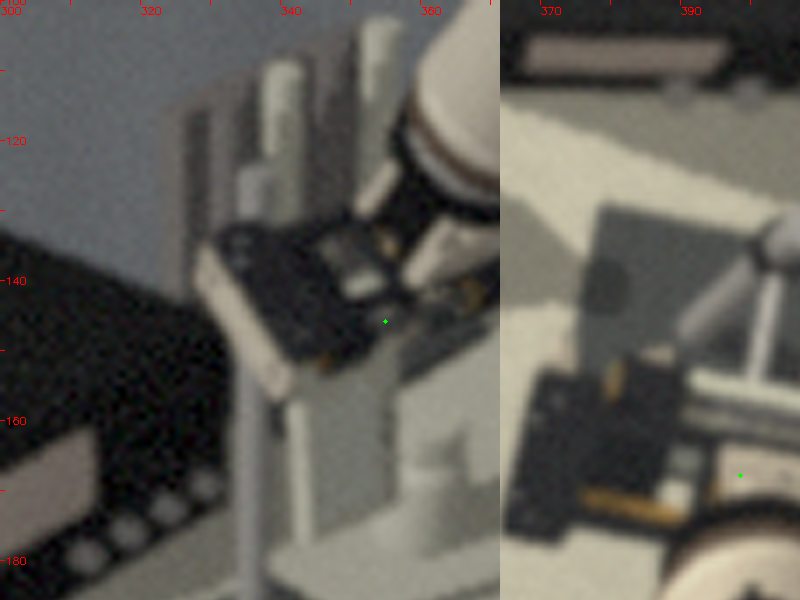

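Contact came at zs≈0.237, where the bar should rest, and the top view shows the end bar lying across the hook. Releasing and backing off along the tool axis.

```bash
python3 - <<'E'
from h import *
np.set_printoptions(precision=2,suppress=True)
manip.servo_line(hp(.03,.2365),vel=.04)
effector.open_jaws(); manip.sleep(.3); print(manip.current_force(),manip.current_finger_gap(),manip.current_clock())
manip.servo_line(hp(.03,.2365)-.12*hz(TH),vel=.15); print(manip.current_clock(),manip.current_q(),manip.current_force())
effector.close(20)
dn=np.array([0,0,-1.])
B=ball-lx*.065+np.array([0,0,-.012])
for sg in(1,-1): print(sg,[manip.solve_ik(B+np.array([0,0,b])+lx*c,Q(sg*lx,dn)) for b,c in((.12,0),(0,0),(0,.11))])
crop("side",300,100,110,100,7,"s8.png"); crop("top",350,120,75,100,7,"t8.png")
cv2.imwrite("pics/p8.png",np.hstack([cv2.imread("pics/s8.png")[:600,:500],cv2.imread("pics/t8.png")[:600,100:400]]))
E
```

```text
[ 0.16  0.4  -0.2 ] 0.09188177640461091 28.9667
29.9167 [ 0.34 -0.17  0.06  2.22 -0.21  0.53  1.94] [-0.01  0.08  0.31]
1 [array([ 0.57,  0.25, -0.79,  2.01,  0.22,  0.96, -0.48]), array([ 0.47,  0.46, -0.71,  2.11,  0.45,  0.73, -0.68]), array([ 0.35,  0.58, -0.55,  1.85,  0.4 ,  0.82, -0.55])]
-1 [array([ 0.79,  0.34, -1.08,  2.01,  0.36,  1.  ,  2.54]), array([ 0.39,  0.44, -0.62,  2.11,  0.39,  0.71,  2.52]), array([ 0.42,  0.61, -0.65,  1.85,  0.48,  0.84,  2.53])]
```

View pics/p8.png

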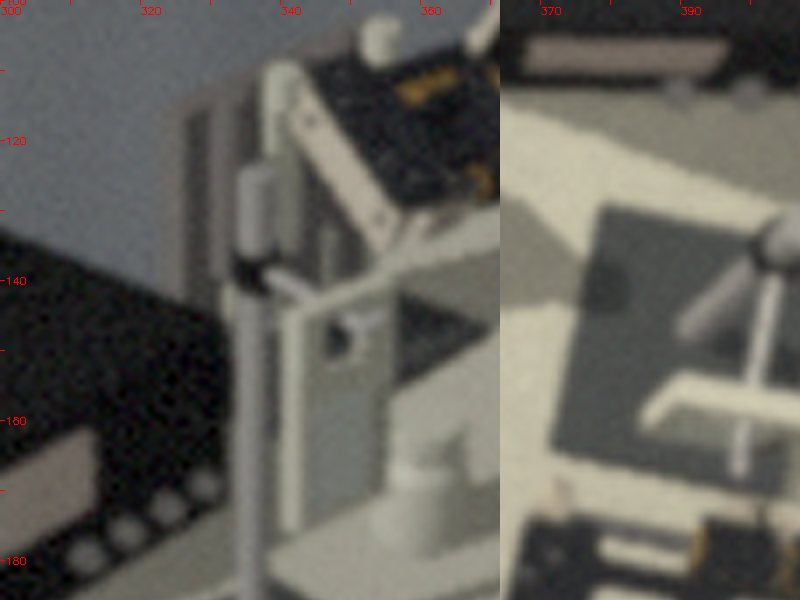

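It hangs by its slot well behind the tip, with the marked face outward. Next is the lever, with the fingers turned across so the gripper body stays away from the bottle.

```bash
python3 - <<'E'
from h import *
np.set_printoptions(precision=2,suppress=True)
q=Q(ly,np.array([0,0,-1.])); B=ball+np.array([0,0,-.010]); P=lambda c,b=0: B+lx*c+np.array([0,0,b])
manip.move_pose(P(-.065,.2),q); print(manip.current_clock())
manip.servo_line(P(-.065),vel=.2); f0=manip.current_force()
for c in(-.035,-.02,0,.02,.035,.043,.047,.05,.053,.056,.059,.062,.065,.068):
    manip.servo_line(P(c),vel=.08); f=manip.current_force()-f0; print(c,f,manip.current_clock())
    if c>.03 and f@lx<-6: break
manip.servo_line(P(c-.04),vel=.15); manip.servo_line(P(c-.06,.2),vel=.25); print(manip.current_clock())
manip.move_pose(P(-.12,.28),q)
crop("side",225,100,180,130,4,"p9.png",proj("side",[ball+.0767*lx]))
print(manip.current_clock())
E
```

```text
32.3667
-0.035 [-0.04  0.81  0.43] 34.0417
-0.02 [0.11 0.38 0.42] 34.3833
0 [ 0.08 -0.45  0.54] 34.7833
0.02 [0.2  0.07 0.49] 35.1833
0.035 [-1.35 -1.16 -0.76] 35.525
0.043 [-5.94  0.77  2.69] 35.775
0.047 [-14.08   0.63   9.84] 36.025
37.3917
38.0333
```

View pics/p9.png

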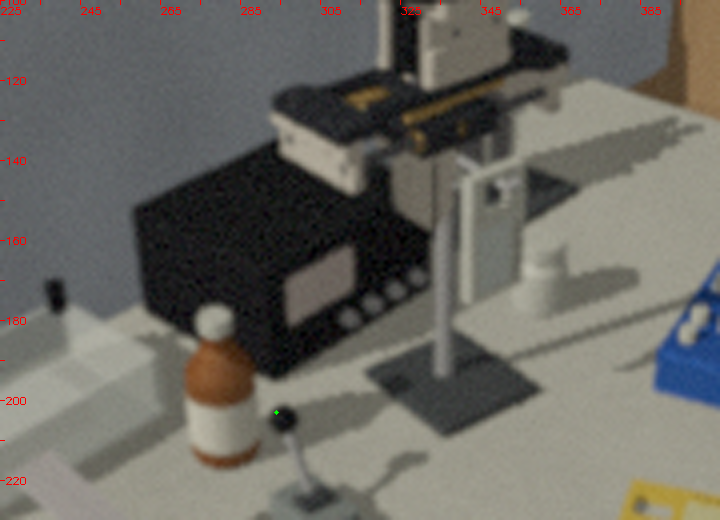

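The cassette is hanging well. The lever ball is at (296,205), slightly short of my predicted end dot at (294,203), so I'll measure its angle in both views.

```bash
python3 - <<'E'
from h import *
np.set_printoptions(precision=4,suppress=True)
def blob(im,x0,y0,w,h):
    g=cv2.cvtColor(im[y0:y0+h,x0:x0+w],cv2.COLOR_RGB2GRAY).astype(float); m=np.clip(70-g,0,None); yy,xx=np.mgrid[:h,:w]
    return (x0+(m*xx).sum()/m.sum(), y0+(m*yy).sum()/m.sum()), m.max(), (m>20).sum()
a=cv2.imread("pics/side0.png")[:,:,::-1]; b=cv2.imread("pics/top0.png")[:,:,::-1]
A=viewer.get_image("side");Bm=viewer.get_image("top")
s0=blob(a,301,206,13,11); s1=blob(A,290,199,12,12); t0=blob(b,316,179,13,13); t1=blob(Bm,312,155,16,22)
print(s0,s1,t0,t1)
P0=tri(t0[0],s0[0]); print("start",P0)
# expected side pixels as function of lever angle, from fitted start
piv=P0-80e-3*(np.array([0,0,np.cos(.5)])-np.sin(.5)*lx)
for th in(0,.7,.8,.85,.9,.95,1.):
    c=piv+.08*(np.cos(th-.5)*np.array([0,0,1])+np.sin(th-.5)*lx); print(th,proj("side",c)[0],proj("top",c)[0])
print(manip.current_tool_pos())
cv2.imwrite("pics/t9.png",cv2.resize(Bm[140:215,290:365,::-1],None,fx=7,fy=7,interpolation=cv2.INTER_CUBIC))
E
```

```text
((np.float64(307.5213442325159), np.float64(212.32243415077204)), np.float64(69.0), np.int64(25)) ((np.float64(295.67739130434785), np.float64(204.54521739130433)), np.float64(56.0), np.int64(28)) ((np.float64(322.45595353339786), np.float64(186.30106485963213)), np.float64(46.0), np.int64(25)) ((np.float64(325.4469453376206), np.float64(166.9694533762058)), np.float64(41.0), np.int64(18))
start [0.5273 0.0236 0.0965]
0 [307.5818 212.3262] [322.4166 186.255 ]
0.7 [297.6542 202.8199] [325.0921 169.7451]
0.8 [296.3236 202.247 ] [325.4893 167.512 ]
0.85 [295.6822 202.042 ] [325.6843 166.4362]
0.9 [295.059  201.8914] [325.8762 165.3916]
0.95 [294.4553 201.7954] [326.0643 164.3812]
1.0 [293.8727 201.7536] [326.2483 163.4078]
[0.4114 0.0404 0.3606]
```

View pics/t9.png

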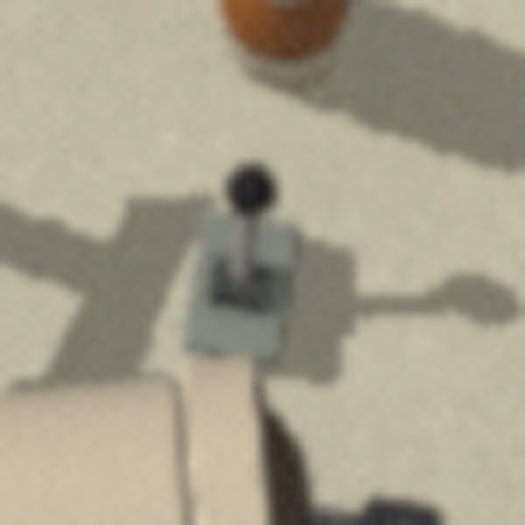

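```bash
python3 - <<'E'
from h import *
np.set_printoptions(precision=4,suppress=True)
print("now",tri((325.4,166.6),(295.7,204.5)))
q=Q(ly,np.array([0,0,-1.])); B=ball+np.array([0,0,-.006]); P=lambda c,b=0: B+lx*c+np.array([0,0,b])
manip.move_pose(P(-.03,.15),q)
manip.servo_line(P(0,0.0),vel=.25); f0=manip.current_force()
for c in(.03,.038,.042,.045,.047,.049,.051,.053,.055):
    manip.servo_line(P(c),vel=.08); f=manip.current_force()-f0; print(c,f,(manip.current_tool_pos()-P(c)),round(manip.current_clock(),2))
    if np.linalg.norm(f)>32: break
manip.servo_line(P(c-.04),vel=.15); manip.servo_line(P(c-.06,.2),vel=.25)
manip.move_pose(P(-.12,.28),q)
A=viewer.get_image("side");Bm=viewer.get_image("top")
def blob(im,x0,y0,w,h):
    g=cv2.cvtColor(im[y0:y0+h,x0:x0+w],cv2.COLOR_RGB2GRAY).astype(float); m=np.clip(70-g,0,None); yy,xx=np.mgrid[:h,:w]
    return (x0+(m*xx).sum()/m.sum(), y0+(m*yy).sum()/m.sum())
s,tt=blob(A,290,199,12,12),blob(Bm,318,160,15,13); print(s,tt,tri(tt,s),manip.current_clock())
E
```

```text
now [0.5929 0.0149 0.0912]
0.03 [-1.2687 -0.6637 -1.0019] [0.0001 0.     0.0005] 40.08
0.038 [-0.3397 -0.0323 -1.4244] [0.     0.     0.0001] 40.33
0.042 [-5.9754  0.8366  1.8573] [-0.002   0.0003 -0.0005] 40.58
0.045 [-12.5222   1.7621   8.9096] [-0.0046  0.0007 -0.0009] 40.83
0.047 [-17.0685   2.5343  10.9645] [-0.0064  0.001  -0.0011] 41.08
0.049 [-21.0391   2.5806  14.5974] [-0.0082  0.0012 -0.0013] 41.33
0.051 [-24.6631   3.0611  16.6139] [-0.01    0.0015 -0.0016] 41.58
0.053 [-30.0003   2.8402  19.6123] [-0.0118  0.0019 -0.002 ] 41.83
(np.float64(295.64611486486484), np.float64(204.58614864864865)) (np.float64(325.61721068249255), np.float64(167.05044510385756)) [0.5921 0.0147 0.0911] 43.9083
```

```bash
python3 - <<'E'
from h import *
c=np.array([.5515,.0154,.022])
for th in(0,.8,.85,.9,1.): 
    x=c+.08*(np.cos(th-.5)*Zv+np.sin(th-.5)*lx); print(th,proj("side",x)[0],proj("top",x)[0])
im=cv2.imread("pics/top0.png"); a=im[165:200,305:345]; b=viewer.get_image("top")[150:200,305:345,::-1]; s=viewer.get_image("side")[190:245,280:325,::-1]; s0=cv2.imread("pics/side0.png")[190:245,280:325]
r=lambda i:cv2.copyMakeBorder(cv2.resize(i,None,fx=6,fy=6,interpolation=cv2.INTER_CUBIC),0,600-i.shape[0]*6,0,0,0)[:350]
cv2.imwrite("pics/z.png",np.hstack([r(a),r(b),r(s)]))
E
```

```text
0 [311.20225072 214.68811336] [323.17016092 190.53737933]
0.8 [299.80551019 204.51149796] [326.23609525 171.84883873]
0.85 [299.15337127 204.30010626] [326.42972068 170.77056163]
0.9 [298.51925548 204.14329252] [326.62011067 169.72285118]
1.0 [297.31114327 203.99321449] [326.98903354 167.73071645]
```

View pics/z.png

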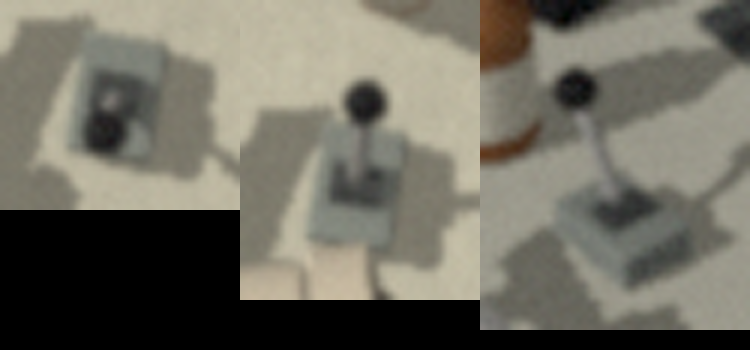

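The travel and the ball's height drop (0.0965 → 0.091 m) fit a lever that started a little past "off" and now rests on its stop. It also didn't move under a 30 N push. Handing in.

```bash
python3 - <<'E'
from h import *
print(manip.current_force(),manip.current_clock()); print(manip.hand_in())
E
```

```text
[-0.22152827  0.8041512  -0.67273489] 44.0083
the job is handed in; nothing more can be done
None
```

The cassette was pushed clear of the rails and hung on the hook by its slot, marked face outward, then the run lever was thrown to its stop and the job handed in at 44 s; I viewed 14 pictures, over the limit of 10, and the hand-in gave no verdict.

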